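# Clamp a honey jar in the lid press with its ratchet wrench

### The job

Stand the honey-coloured jar with the yellow lid upright in the middle of the round black mat of the green lid press and let go of it. Then swing the press's red-handled ratchet wrench back and forth (clockwise from above tightens, the return stroke slips) until the pad sits on the lid and the white part of its spring stem has gone into the sleeve while some of the green part still shows, and let go of the wrench. Drive the pad only with the wrench, do not tip the jar over, and leave the other things where they are.

Things in the scene. Friction and masses are not known exactly. Their poses are not given: they have to be found in the camera images.
- press: Green C-shaped bench lid press, fixed to the table; origin on the table under the middle of its mat, z up. Base 96 mm along its x, from y = -85 to +45 mm, 20 mm high. Open towards its own +y (to the right, as seen by the robot) and to -x and +x; its only column (34 x 26 mm, inner face at y = -49 mm) stands on the -y side. Wire shelves stand left of the robot (x < 0.34, y > 0.24 m). Place and yaw (2.65 to 3.15) vary
- seat (a point): middle of the round black rubber mat (72 mm across) on the press's base, at the mat's surface 22 mm above the table; axes as the press
- press_head (a point): on the spindle axis at the underside of the press's overhanging head, 220 mm above the table; axes as the press. The head is 46 mm wide in x, runs from y = -76 to +28 mm and is 32 mm high, so a jar cannot be set on the mat from straight above. Only the pad and its sleeve (radius 12 mm, 14.5 mm at its lower collar) hang lower, on the spindle axis
- pad_face (a point): centre of the underside of the round pressing pad (36 mm across, 10 mm thick) straight above the seat; 130 mm above the table when the spindle reads 0, 9.55 mm lower for each rad more, until it meets the lid
- wrench_grip (a point): middle of the red handle of the ratchet wrench, 132 mm from the spindle axis, 270 mm above the table; x points outward along the handle, z up. Handle 100 mm long, 24 mm wide, 24 mm high. It reaches out over the press's -x side, away from the robot
- wrench_hub (a point): on the spindle axis (straight above the seat), at the middle of the wrench's dark round head (70 mm across, 256 to 284 mm above the table, a steel nut on it up to 302 mm); axes as wrench_grip
- wrench (a joint): angle of the wrench, rad: 0 along the press's -x, growing clockwise from above (handle along (-cos q, sin q) in the press's frame); stops at -0.7 and 0.7. Clockwise drives the spindle, counter-clockwise slips. 16 teeth (0.393 rad): up to 0.39 rad of each tightening stroke is lost before it bites. Tightening takes 2 to 4 N at the handle, the return under 1 N; stays where left
- spindle (a joint): turn of the spindle (steel nut with a red mark on top of the wrench), rad, clockwise from above positive; starts between -0.5 and 0.5. The pad comes down 9.55 mm per rad (60 mm per turn). It holds where it is left and cannot be turned back with the wrench
- pad_spring (a joint): how far the pad has been pushed up against its spring into the sleeve, m: 0 free, 0.020 bottomed; 0.8 N per mm. The 22 mm of stem that show at the start are, from below, 5 mm red, 10 mm green, 7 mm white: from 0.007 the white is inside the sleeve, from 0.017 the green is too
- crate_corner (a point): upper corner, nearest the robot and the honey jar, of the tilted wooden crate, a fixed obstacle to the right: it fills the space behind and to the right of this point (larger x, smaller y), from the table up to this height (230 mm)
- clip_jar_edge (a point): edge nearest the robot, at the height of its raised glass lid (185 mm), of the nearer of the two clip-top jars with orange rings, fixed obstacles 100 mm wide in y that stand behind this point; a gripper leaning straight to the right while at the press can strike it, so lean between right and towards the robot there
- scale_corner (a point): upper corner, nearest the robot and the press, of the white dial scale, a fixed obstacle to the left of the clip-top jars: it fills the space behind and to the left of this point, 210 mm deep and 200 mm wide, up to this height (218 mm); the wrench handle can swing over it with 40 mm to spare
- jar_f0_mid (a point): centre of the honey-coloured glass jar with the yellow lid (60 mm across, 92 mm high, 0.2 to 0.4 kg), half-way up, z up its axis; the body is 58 to 60 mm wide up to about 70 mm height, the lid 54 mm; stands on the table to the right of the press
- jar_y0_mid (a point): centre of a dark purple berry jar with a grey lid (70 mm across, 86 mm high), half-way up; a bystander behind the honey jar, beside the tilted crate (it swaps places with the pickle jar)
- jar_f3_mid (a point): centre of a tall green pickle jar with a white lid (68 mm across, 122 mm high), half-way up; a bystander beside the berry jar
- calculator_mid (a point): centre of a pocket calculator lying flat (68 x 115 x 13 mm); a bystander
- marker_1_mid (a point): centre of a red and white marker pen lying along the front edge of the table (125 mm long along its y, 17 mm thick); a bystander
- tape_roll_1_mid (a point): centre of a tape roll lying flat between the scale and the clip-top jars (66 mm across, 24 mm high); a bystander
Not all that is in view belongs to the job. Leave any blue or orange look-alike of the part that bears jar_f0_mid alone.

How it is judged (in metres and radians):
On the way, in this order (a step that is already met when the one before it is completed fails the run):
1. the honey jar stands released in the middle of the mat (horizontal distance between jar_f0_mid and seat below 0.01 m and angle between jar_f0_mid's own z axis and vertical below 0.08 rad and z of jar_f0_mid in the frame of seat below 0.05 m and contact force between the fingers and jar_f0 below 0.1 N), for 0.2 s.
2. the pad has come down on the lid and its spring begins to give (horizontal distance between jar_f0_mid and seat below 0.01 m and angle between jar_f0_mid's own z axis and vertical below 0.08 rad and z of jar_f0_mid in the frame of seat below 0.05 m and value of joint pad_spring above 0.002 m), for 0.1 s.
At the end, for the whole second after the job is handed in: The honey jar stands upright (within 0.08 rad) and at rest on the mat, its axis within 10 mm of the mat's middle, and the pad presses on its lid with the spring stem pushed 6.5 to 17.5 mm into the sleeve (white gone, green still showing) (horizontal distance between jar_f0_mid and seat below 0.01 m and angle between jar_f0_mid's own z axis and vertical below 0.08 rad and z of jar_f0_mid in the frame of seat below 0.05 m and value of joint pad_spring between 0.0065 and 0.0175 m and contact force between pad_spring and jar_f0 above 2 N and linear speed of jar_f0 below 0.01 m/s); the robot touches nothing.
It fails at once if a bystander is moved by more than 40 mm (distance of any of jar_y0_mid, jar_f3_mid, calculator_mid, marker_1_mid, tape_roll_1_mid from where it was at the start of the episode above 0.04 m).
It fails at once if the honey jar is tipped over (angle between jar_f0_mid's own z axis and vertical above 0.6 rad).
It fails at once if the pad or its sleeve is pushed by the robot instead of by the wrench (contact force between any of the fingers, the arm and ram above 8 N).
It also fails if it takes over 70 s, if anything falls off the work surface, if the arm or the gripper's body presses on something with over 40 N, if the wrist force passes 120 N, or if a joint passes its speed limit or range.

### The arm

A 6-joint arm with a two-finger parallel gripper is mounted at the origin on a cart in front of the work surface, level with it; the furniture and walls round the work are solid. World frame = base frame: x ahead of the robot, y to its left, z up, the work surface at z = 0. Lengths are in m, angles in degrees, forces in N, time in s.
With the tool pointing down it reaches from about 0.35 to 0.875 m from the base axis. Payload 4.2 kg.
Tool frame: the origin (TCP) lies between the finger pads; the fingertips stand 25 mm ahead of it and the grasp point (between the pads) lies 6 mm ahead of it (r.tips_ahead is the distance from the TCP to the fingertips, in m); z points along the fingers, y is the direction in which the jaws open and shut (so a half turn about z gives the same grasp; the last joint's range is limited). The gripper opens to 87 mm and grips with 3 to 60 N. Pads are 19 mm wide; open, the fingers measure 117 mm over their backs; the gripper's body (75 mm by 190 mm) begins 51 mm behind the grasp point.
Start: joints at [-55.141, 22.042, 0.453, 0, -68.411, -14.817], TCP at [0.214, -0.587, 0.248] pointing down, gripper open.
Joint ranges: [-179.83, 179.83], [-69.29, 118.12], [-61.27, 80.66], [-181.25, 117.63], [-171.15, -9.14], [-177.46, 177.46]. Speed limits (degrees/s): [159.86, 159.86, 180, 180, 180, 180].

### API

Orientations are given as a 3x3 rotation matrix whose columns are the frame's x, y, z axes.
In Python, from station import r, vision, finish_job gives the robot as it stands.
- The arm moves only by the shell command python3 -m jog 'ROWS'. ROWS is a JSON object of lists of equal length, an entry for each row: "rot": the turn, a rotation vector about the world's x, y, z in degrees, a list of three; "delta_pos": the shift along the world's x, y, z in mm, a list of three; "grip": the opening in per cent of the stroke, from 0 (shut) to 100 (fully open). A call has 1 to 10 rows; each row shifts and turns the commanded pose from where the row before left it; what a row does not reach is not made up. A row lasts 1/12 s, in which the tool goes at most 41.7 mm and 7.16 degrees, less where a joint would pass 70% of its speed; a pose out of reach is approached as far as the arm can. A call with a gripper value outside its range is refused whole. The fingers move at their own pace and stop on an object; the grip force is fixed at half the most. Time passes only in rows, so rows that do not move let the fingers close. It gives the time, the measured TCP pose, the force and the opening at its end, in the units of the state.
- r.sense(): the state, without advancing time (a new reading comes with each control period).
- vision.capture(name): name is "scene" or "top" or "wrist"; returns a dict with "frame" (400x640x3 uint8, red, green, blue), "K" (3x3 intrinsics, pixels), "xyz" and "orientation" of the camera in the world. Camera axes: x right, y up, looking along -z (the intrinsics and any distortion apply to the point x, -y, -z); pixel columns grow to the right and rows downward; lengths in m; the calibration is good to about 2 mm. A picture is of the moment at which its call begins. There is no depth.
- finish_job(): hands the job in, once; it reports no verdict.
The state is a dict: "time_s": time; "joints": joint angles; "joint_velocities": joint speeds; "effort": joint torques, N m; "tcp_pos": TCP position; "ee_rot": TCP orientation; "wrist_force": force on the tool from outside, world axes, zero at the start; "moment": the same for the moment, N m; "gripper_width": opening from 0.0 (shut) to 1.0 (fully open).
Only numpy, scipy, OpenCV 4.12 (cv2) and the standard library are available. Lean on these libraries where they do the work, as an engineer would, in place of code of your own. Each camera call takes 0.05 s, during which the arm holds its last target. There are 200 camera calls.

## Working session

There is one attempt and no reset: what is moved stays moved. The work goes in short steps, Python scripts to look and compute and a shell command to move; the robot and the scene stay as the last step left them, time stands still between calls to the robot, and variables do not carry over. Pictures are saved under pics/ and viewed, about 8 in all and at most 12, crops included, and the job is handed in when it is done.

```bash
ls; mkdir -p pics
cat > h.py <<'E'
import numpy as np, cv2
from station import r, vision
def cap(n,f):
    c=vision.capture(n); cv2.imwrite(f,c["frame"][:,:,::-1]); print(n,{k:(np.round(np.array(v),4).tolist()) for k,v in c.items() if k!="frame"})
    np.savez('pics/'+n+'.npz',**{k:np.array(v) for k,v in c.items()}); return c
def ray(c,u,v):
    d=np.linalg.solve(np.array(c["K"]),[u,v,1.]); d=np.array([d[0],-d[1],-d[2]])
    return np.array(c["xyz"]),np.array(c["orientation"])@d
def atz(c,u,v,z):
    o,d=ray(c,u,v); return o+d*(z-o[2])/d[2]
def proj(c,p):
    q=np.array(c["orientation"]).T@(np.array(p)-np.array(c["xyz"])); q=np.array(c["K"])@[q[0],-q[1],-q[2]]; return q[:2]/q[2]
def load(n): return dict(np.load('pics/'+n+'.npz'))
E
python3 - <<'E'
from h import *
a=cap("scene","pics/s0.png");b=cap("top","pics/t0.png")
print(r.sense()); print(vision.capture("top").keys())
E
```

```text
pics
scene {'K': [[432.117, 0.0, 322.5329], [0.0, 432.117, 199.8394], [0.0, 0.0, 1.0]], 'xyz': [1.0388, 0.7493, 1.2082], 'orientation': [[-0.844, -0.4208, 0.3326], [0.5363, -0.6628, 0.5225], [0.0006, 0.6194, 0.7851]]}
top {'K': [[447.4101, 0.0, 311.7825], [0.0, 447.4101, 197.4727], [0.0, 0.0, 1.0]], 'xyz': [0.5374, 0.0726, 1.5492], 'orientation': [[0.0245, 0.9978, -0.0622], [-0.9997, 0.0243, -0.0041], [-0.0026, 0.0623, 0.9981]]}
{'time_s': 0.1, 'joints': array([-5.51428256e+01,  2.20857156e+01,  3.88907765e-01, -2.54689367e-02,
       -6.84124152e+01, -1.48165375e+01]), 'joint_velocities': array([ 0.10806813, -0.09539906,  0.1522304 ,  0.03969967, -0.06215374,
       -0.05190602]), 'effort': array([-4.49196668e-04, -3.91689670e+01,  1.87934089e+01,  4.23196390e+00,
        1.34091094e-02, -8.40211987e-05]), 'tcp_pos': array([ 0.21403125, -0.5866913 ,  0.24658418]), 'ee_rot': array([[-9.39505943e-01, -3.42531781e-01, -7.50317839e-04],
       [-3.42532591e-01,  9.39504222e-01,  1.80047791e-03],
       [ 8.82058723e-05,  1.94856801e-03, -9.99998098e-01]]), 'wrist_force': array([ 0.01997238, -0.05899884,  0.46711053]), 'moment': array([-0.08448553,  0.03244893, -0.02177146]), 'gripper_width': 1.0019687219765463}
dict_keys(['frame', 'K', 'xyz', 'orientation'])
```

View pics/s0.png

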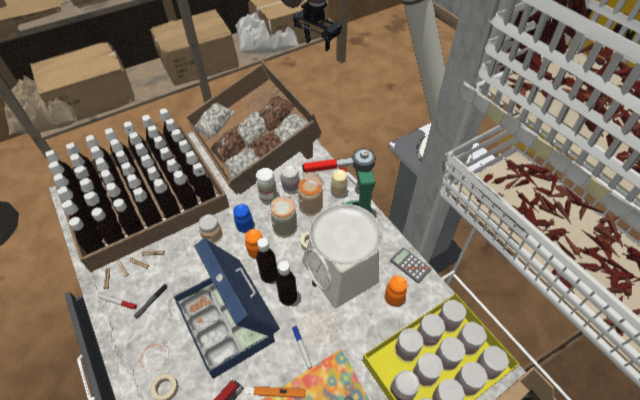

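View pics/t0.png

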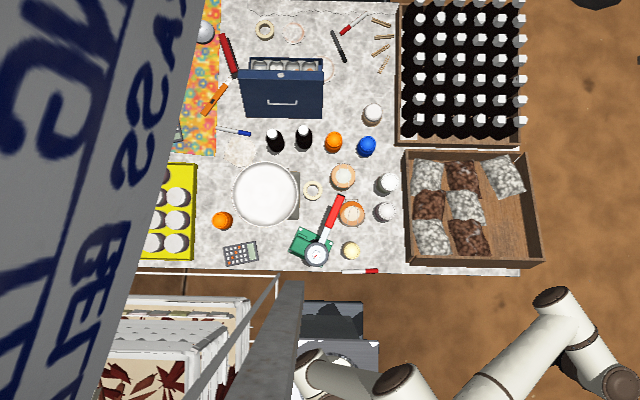

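The scene view shows the press at about (365,180) and the yellow-lid jar at (340,180). In the top view, image up is +x and right is -y: wrench hub at (316,255), red handle up to (335,200), yellow lid at (350,250).

Run:
```python
from h import *
t=load("top")["frame"][165:280,220:420,::-1]; s=load("scene")["frame"][140:260,230:400,::-1]
t=cv2.resize(t,None,fx=3.9,fy=3.9,interpolation=cv2.INTER_CUBIC)  
cv2.imwrite("pics/tc.png",t)
for n,c in (("top",load("top")),("scene",load("scene"))):
    print(n)
    hsv=cv2.cvtColor(c["frame"],cv2.COLOR_RGB2HSV)
    for nm,lo,hi in (("red",(0,180,120),(6,255,255)),("yel",(15,60,170),(35,190,255)),("green",(65,100,30),(85,255,200))):
        m=cv2.inRange(hsv,lo,hi); k,l,st,ce=cv2.connectedComponentsWithStats(m)
        for i in range(1,k):
            if st[i,4]>40 and 170<ce[i,0]<400 and 130<ce[i,1]<290: print(nm,st[i],ce[i].round(1))
```

```text
top
red [325 195  20  33 267] [334.1 211.3]
red [366 269  12   4  45] [371.5 270.5]
yel [173 110  44  47 756] [196.2 131.6]
yel [332 164  17  23 125] [338.9 175.5]
yel [348 165   7  20  76] [351.2 174.3]
yel [344 243  16  16  86] [351.4 250. ]
green [290 227  30  32 450] [302.1 241.7]
green [325 240   7  11  45] [328.  244.6]
scene
red [304 160  32  10 193] [319.6 164.3]
yel [332 169  15  12 119] [338.9 175.5]
yel [303 182  14   9  80] [308.8 186.4]
green [357 170  18  40 427] [365.4 186.8]
```

View pics/tc.png

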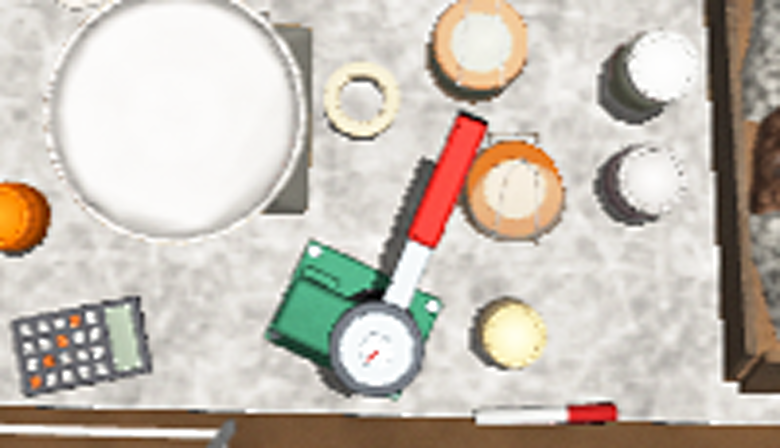

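Run:
```python
from h import *
c=load("top"); f=lambda x,y,z:(print((x,y),z,atz(c,220+x/3.9,165+y/3.9,z).round(4)),atz(c,220+x/3.9,165+y/3.9,z))[1]
hub=f(376,347,.284); nut=f(377,349,.302)
n=f(427,243,.282); e=f(472,115,.282); 
jar=f(513,333,.092)
fl=f(315,240,.02); fr=f(440,298,.02); nl=f(268,337,.02)
yaw=lambda d:np.degrees(np.arctan2(d[1],d[0]))
print("handle dir",yaw(e-n), yaw(e-hub), np.linalg.norm(e-hub), "press y dir",yaw(fr-fl)," -x dir",yaw(fl-nl),np.linalg.norm(fr-fl),np.linalg.norm(fl-nl))
f(500,270,.185);f(520,245,.185);f(720,390,.23)
f(262,212,.218);f(308,212,.218); f(655,65,.122);f(655,180,.086);f(82,345,.013)
s=load("scene")
print("scene jar lid",atz(s,339,175.5,.092),proj(s,jar),"hub proj",proj(s,hub))
```

```text
(376, 347) 0.284 [0.4574 0.0609 0.284 ]
(377, 349) 0.302 [0.4572 0.0603 0.302 ]
(427, 243) 0.282 [0.5331 0.0257 0.282 ]
(472, 115) 0.282 [ 0.6268 -0.005   0.282 ]
(513, 333) 0.092 [ 0.4597 -0.0543  0.092 ]
(315, 240) 0.02 [0.5324 0.114  0.02  ]
(440, 298) 0.02 [0.4846 0.0037 0.02  ]
(268, 337) 0.02 [0.4471 0.1528 0.02  ]
handle dir -18.129409037964965 -21.24502414369825 0.1817756794156397 press y dir -113.42445221068931  -x dir -24.42590442180729 0.12028286564418417 0.09373874884847092
(500, 270) 0.185 [ 0.5132 -0.0352  0.185 ]
(520, 245) 0.185 [ 0.533  -0.0504  0.185 ]
(720, 390) 0.23 [ 0.4283 -0.1983  0.23  ]
(262, 212) 0.218 [0.5534 0.1496 0.218 ]
(308, 212) 0.218 [0.5542 0.1146 0.218 ]
(655, 65) 0.122 [ 0.6829 -0.1641  0.122 ]
(655, 180) 0.086 [ 0.5898 -0.1714  0.086 ]
(82, 345) 0.013 [0.4357 0.3158 0.013 ]
scene jar lid [ 0.46081952 -0.05320995  0.092     ] [339.10312887 175.16093926] hub proj [363.38788207 156.40963587]
```

```bash
python3 -m jog '{"delta_pos":[[9,37,2],[9,37,2],[9,37,2],[9,37,2],[9,37,2],[9,37,2],[9,37,2],[9,37,2],[9,37,2],[0,0,0]],"rot":[[0,0,3.4],[0,0,3.4],[0,0,3.4],[0,0,3.4],[0,0,3.4],[0,0,3.4],[0,0,3.4],[0,0,3.4],[0,0,2.8],[0,0,0]],"grip":[85,85,85,85,85,85,85,85,85,85]}'; python3 -c "
from h import *
print(r.sense()['joints'].round(1),r.sense()['ee_rot'].round(3))"
```

```text
time_s: 0.98
tcp_pos: [0.296, -0.2496, 0.2661]
ee_rot: [[-0.635, -0.773, 0.002], [-0.773, 0.635, 0.001], [-0.002, -0.001, -1.0]]
wrist_force: [0.1, -0.2, 0.1]
gripper_width: 0.849
[-15.8  -3.1 -27.9  -0.1 -65.1 -23.6] [[-0.635 -0.773  0.002]
 [-0.773  0.635  0.001]
 [-0.002 -0.001 -1.   ]]
```

```bash
python3 -m jog '{"delta_pos":[[0,0,0],[0,0,0],[0,0,0],[0,0,0],[0,0,0],[0,0,0],[0,0,0],[0,0,0],[0,0,0],[0,0,0]],"rot":[[5,-4.15,0],[5,-4.15,0],[5,-4.15,0],[5,-4.15,0],[5,-4.15,0],[5,-4.15,0],[5,-4.15,0],[5,-4.15,0],[5,-4.15,0],[5,-4.15,0]],"grip":[85,85,85,85,85,85,85,85,85,85]}'; python3 -c "
from h import *
print(r.sense()['joints'].round(1))"
```

```text
time_s: 1.82
tcp_pos: [0.2949, -0.2553, 0.266]
ee_rot: [[-0.27, -0.767, 0.582], [-0.32, 0.642, 0.697], [-0.908, 0.002, -0.419]]
wrist_force: [0.3, -0.2, 0.2]
gripper_width: 0.847
[-63.2  16.  -12.6 -57.1 -96.6  35.6]
```

Run:
```python
from h import *
a=cap("top","pics/t1.png")["frame"][130:330,280:520]; b=cap("scene","pics/s1.png")["frame"][30:230,170:410]
im=np.hstack([a,b])[:,:,::-1]; cv2.imwrite("pics/c1.png",cv2.resize(im,(800,333),interpolation=cv2.INTER_CUBIC))
```

```text
top {'K': [[447.4101, 0.0, 311.7825], [0.0, 447.4101, 197.4727], [0.0, 0.0, 1.0]], 'xyz': [0.5374, 0.0726, 1.5492], 'orientation': [[0.0245, 0.9978, -0.0622], [-0.9997, 0.0243, -0.0041], [-0.0026, 0.0623, 0.9981]]}
scene {'K': [[432.117, 0.0, 322.5329], [0.0, 432.117, 199.8394], [0.0, 0.0, 1.0]], 'xyz': [1.0388, 0.7493, 1.2082], 'orientation': [[-0.844, -0.4208, 0.3326], [0.5363, -0.6628, 0.5225], [0.0006, 0.6194, 0.7851]]}
```

View pics/c1.png

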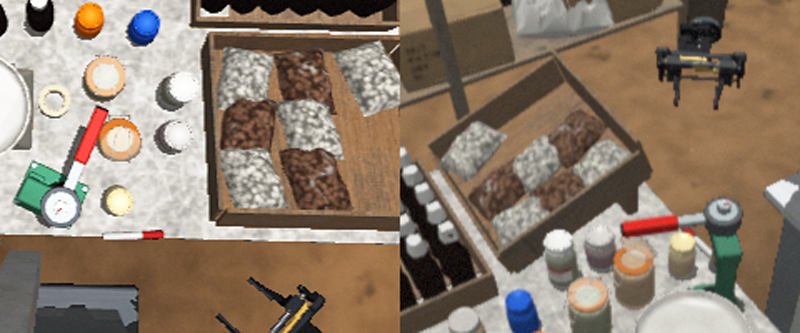

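```bash
python3 -c "
from h import *
c=load('top')
for p in ((409,265),(403,151),(405,262)): print(p,atz(c,*p,.23).round(3))"
python3 -m jog '{"delta_pos":[[6,28,-11],[6,28,-11],[6,28,-11],[6,28,-11],[6,28,-11],[6,28,-11],[0,0,0],[0,0,0]],"rot":[[0,0,-5],[0,0,-5],[0,0,-5],[0,0,0],[0,0,0],[0,0,0],[0,0,0],[0,0,0]],"grip":[85,85,85,85,85,85,85,85]}'
```

```text
(409, 265) [ 0.429 -0.211  0.23 ]
(403, 151) [ 0.765 -0.19   0.23 ]
(405, 262) [ 0.437 -0.199  0.23 ]
time_s: 2.58
tcp_pos: [0.3306, -0.0847, 0.1997]
ee_rot: [[-0.348, -0.579, 0.737], [-0.244, 0.815, 0.525], [-0.905, 0.003, -0.425]]
wrist_force: [-0.2, -0.0, 0.1]
gripper_width: 0.851
```

```bash
python3 -m jog '{"delta_pos":[[20,-1,-30],[20,-1,-30],[20,-1,-30],[20,-1,-29],[0,0,0],[0,0,0]],"rot":[[0,0,0],[0,0,0],[0,0,0],[0,0,0],[0,0,0],[0,0,0]],"grip":[85,85,85,85,85,85]}'
python3 - <<'E'
from h import *
c=cap("wrist","pics/w0.png"); t=r.sense(); print(t["tcp_pos"])
for p in ((.46,-.054,.092),(.46,-.054,0),(.457,.0605,.022),(.46,-.054,.053)): print(p,proj(c,p).round(1))
E
```

```text
time_s: 3.08
tcp_pos: [0.4114, -0.0907, 0.078]
ee_rot: [[-0.352, -0.578, 0.737], [-0.238, 0.816, 0.527], [-0.905, 0.01, -0.424]]
wrist_force: [0.1, -0.3, 0.6]
gripper_width: 0.851
wrist {'K': [[303.2709, 0.0, 321.2235], [0.0, 303.2709, 207.0935], [0.0, 0.0, 1.0]], 'xyz': [0.2842, -0.1813, 0.0695], 'orientation': [[-0.5774, -0.1391, -0.8045], [0.8164, -0.087, -0.5709], [0.0095, -0.9864, 0.1638]]}
[ 0.41120488 -0.09063419  0.08001188]
(0.46, -0.054, 0.092) [325.  290.4]
(0.46, -0.054, 0) [323.6 162.8]
(0.457, 0.0605, 0.022) [424.7 205.3]
(0.46, -0.054, 0.053) [324.4 234.1]
```

View pics/w0.png

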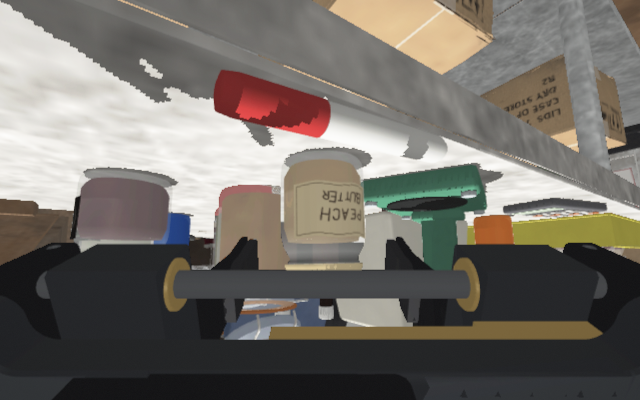

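The wrist view is upside down. The jar is centred at column 324 as predicted, and the mat is at (425,204) against a prediction of (425,205), so both estimates hold.

```bash
python3 -m jog '{"delta_pos":[[14,11,-8],[15,11,-8],[15,11,-8],[0,0,0],[0,0,0],[0,0,0],[0,0,0],[0,0,0],[0,0,0],[0,0,0]],"rot":[[0,0,0],[0,0,0],[0,0,0],[0,0,0],[0,0,0],[0,0,0],[0,0,0],[0,0,0],[0,0,0],[0,0,0]],"grip":[85,85,85,85,0,0,0,0,0,0]}'; python3 -m jog '{"delta_pos":[[0,0,0],[0,0,5],[0,0,10],[0,0,13],[0,0,0],[0,0,0]],"rot":[[0,0,0],[0,0,0],[0,0,0],[0,0,0],[0,0,0],[0,0,0]],"grip":[0,0,0,0,0,0]}'
```

```text
time_s: 3.97
tcp_pos: [0.4556, -0.0578, 0.0581]
ee_rot: [[-0.344, -0.576, 0.741], [-0.241, 0.817, 0.524], [-0.908, 0.002, -0.42]]
wrist_force: [-2.4, -3.0, 7.0]
gripper_width: 0.658
time_s: 4.47
tcp_pos: [0.455, -0.0573, 0.0846]
ee_rot: [[-0.348, -0.576, 0.739], [-0.243, 0.817, 0.523], [-0.906, 0.002, -0.424]]
wrist_force: [0.7, -0.8, -3.2]
gripper_width: 0.653
```

```bash
python3 -m jog '{"delta_pos":[[0,15,0],[0,15,0],[0,15,0],[0,15,0],[0,15,0],[-1,14,0],[-1,14,0],[-1,12,0],[0,0,0],[0,0,0]],"rot":[[0,0,0],[0,0,0],[0,0,0],[0,0,0],[0,0,0],[0,0,0],[0,0,0],[0,0,0],[0,0,0],[0,0,0]],"grip":[0,0,0,0,0,0,0,0,0,0]}'
python3 - <<'E'
from h import *
c=cap("wrist","pics/w1.png"); t=r.sense(); print(t["tcp_pos"],t["wrist_force"])
for p in ((.457,.0605,.119),(.457,.0605,.027),(.457,.0605,.022),(.457,.0605,.13)): print(p,proj(c,p).round(1))
E
```

```text
time_s: 5.3
tcp_pos: [0.4516, 0.0581, 0.0835]
ee_rot: [[-0.35, -0.577, 0.738], [-0.241, 0.817, 0.524], [-0.905, 0.006, -0.425]]
wrist_force: [0.6, 0.5, -2.2]
gripper_width: 0.661
wrist {'K': [[303.2709, 0.0, 321.2235], [0.0, 303.2709, 207.0935], [0.0, 0.0, 1.0]], 'xyz': [0.3242, -0.0324, 0.0751], 'orientation': [[-0.5765, -0.1377, -0.8054], [0.8171, -0.0901, -0.5695], [0.0059, -0.9864, 0.1644]]}
[0.452061   0.05762087 0.08377284] [-0.01027041  0.60384706 -2.64016935]
(0.457, 0.0605, 0.119) [320.4 346.1]
(0.457, 0.0605, 0.027) [319.5 169.5]
(0.457, 0.0605, 0.022) [319.5 160.8]
(0.457, 0.0605, 0.13) [320.5 369.6]
```

View pics/w1.png

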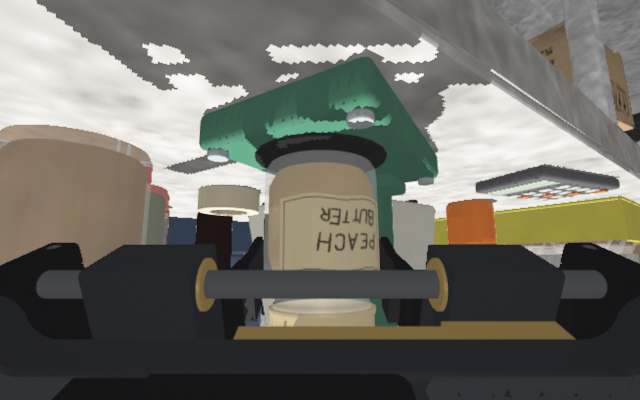

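Run:
```python
from h import *
c=load("wrist"); f=c["frame"]
h=np.array([.816,.578,0])
for o in (-.004,0,.004):
  s=np.array([.457,.0605,.022])+o*h
  print(o,"mat near",proj(c,s-.036*h).round(1),"mat L/R",proj(c,s+.036*np.array([-.578,.816,0])).round(1),proj(c,s-.036*np.array([-.578,.816,0])).round(1),"jar near",proj(c,s-.029*h+[0,0,.005]).round(1))
print(f[125:185:2,322].tolist())
```

```text
-0.004 mat near [318.8 131.2] mat L/R [385.7 158.1] [253.1 158.9] jar near [319.  148.3]
0 mat near [318.9 135. ] mat L/R [384.2 160.4] [254.7 161.2] jar near [319.1 151.4]
0.004 mat near [319.  138.5] mat L/R [382.8 162.6] [256.3 163.4] jar near [319.1 154.3]
[[105, 175, 142], [107, 177, 143], [108, 177, 144], [90, 148, 120], [35, 39, 37], [38, 37, 37], [56, 57, 56], [30, 30, 30], [30, 30, 29], [29, 29, 29], [29, 28, 29], [29, 29, 29], [44, 46, 44], [94, 96, 93], [97, 96, 96], [97, 96, 96], [96, 96, 95], [97, 96, 96], [102, 100, 97], [146, 128, 105], [144, 127, 104], [144, 128, 105], [144, 128, 104], [145, 128, 104], [146, 128, 105], [145, 128, 104], [146, 128, 104], [147, 128, 105], [147, 129, 104], [148, 130, 105]]
```

Run:
```python
from h import *
f=load("wrist")["frame"][:,:,::-1]
cv2.imwrite("pics/w1c.png",cv2.resize(f[120:220,230:410],None,fx=4,fy=4,interpolation=cv2.INTER_CUBIC))
```

```text
(no output)
```

View pics/w1c.png

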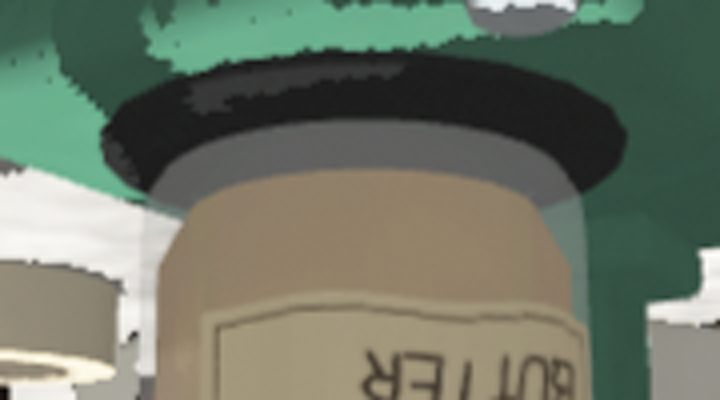

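The mat (columns 256–387) and the jar (265–377) are both centred at about 321, and depth agrees within about 2 mm. Next I lower the jar.

```bash
python3 -m jog '{"delta_pos":[[0,0,-2],[0,0,-1],[0,0,-1],[0,0,0]],"rot":[[0,0,0],[0,0,0],[0,0,0],[0,0,0]],"grip":[0,0,0,0]}';  python3 -m jog '{"delta_pos":[[0,0,-1],[0,0,0],[0,0,0]],"rot":[[0,0,0],[0,0,0],[0,0,0]],"grip":[0,0,0]}'
```

```text
time_s: 5.68
tcp_pos: [0.4524, 0.0574, 0.0803]
ee_rot: [[-0.348, -0.576, 0.74], [-0.24, 0.818, 0.523], [-0.906, 0.004, -0.423]]
wrist_force: [0.5, -0.6, -1.9]
gripper_width: 0.657
time_s: 5.93
tcp_pos: [0.4526, 0.0578, 0.0801]
ee_rot: [[-0.346, -0.576, 0.74], [-0.24, 0.817, 0.524], [-0.907, 0.004, -0.421]]
wrist_force: [-0.5, -0.4, 1.0]
gripper_width: 0.659
```

```bash
python3 -m jog '{"delta_pos":[[0,0,0],[0,0,0],[0,0,0],[0,0,0]],"rot":[[0,0,0],[0,0,0],[0,0,0],[0,0,0]],"grip":[72,82,82,82]}'; python3 -m jog '{"delta_pos":[[-11,-8,5],[-15,-11,7],[-18,-13,8],[-22,-16,10],[-22,-16,10],[0,0,0],[0,0,0]],"rot":[[0,0,0],[0,0,0],[0,0,0],[0,0,0],[0,0,0],[0,0,0],[0,0,0]],"grip":[82,82,82,82,82,82,82]}'
python3 - <<'E'
from h import *
c=cap("wrist","pics/w2.png")
cv2.imwrite("pics/w2r.png",cv2.rotate(c["frame"][:,:,::-1],cv2.ROTATE_180))
h=np.array([.816,.578,0]);l=np.array([-.578,.816,0]);s=np.array([.457,.0605,.022])
for n,p in dict(matn=s-.036*h,matL=s+.036*l,matR=s-.036*l,jarn=s-.03*h,jL=s+.03*l+[0,0,.05],jR=s-.03*l+[0,0,.05]).items(): print(n,(639,399)-proj(c,p).round(1))
E
```

```text
time_s: 6.27
tcp_pos: [0.4522, 0.0579, 0.0796]
ee_rot: [[-0.348, -0.576, 0.739], [-0.241, 0.817, 0.524], [-0.906, 0.004, -0.423]]
wrist_force: [0.4, -0.6, -0.7]
gripper_width: 0.8
time_s: 6.85
tcp_pos: [0.3642, -0.0069, 0.1201]
ee_rot: [[-0.347, -0.574, 0.741], [-0.241, 0.819, 0.521], [-0.906, 0.002, -0.423]]
wrist_force: [-0.0, 0.5, -0.5]
gripper_width: 0.823
wrist {'K': [[303.2709, 0.0, 321.2235], [0.0, 303.2709, 207.0935], [0.0, 0.0, 1.0]], 'xyz': [0.2366, -0.097, 0.1113], 'orientation': [[-0.574, -0.1336, -0.8079], [0.8188, -0.0913, -0.5667], [0.002, -0.9868, 0.1618]]}
matn [315.2 253.7]
matL [276.5 239.8]
matR [354.  239.5]
jarn [315.2 251.1]
jL [281.9 186.4]
jR [348.3 186.3]
```

View pics/w2r.png

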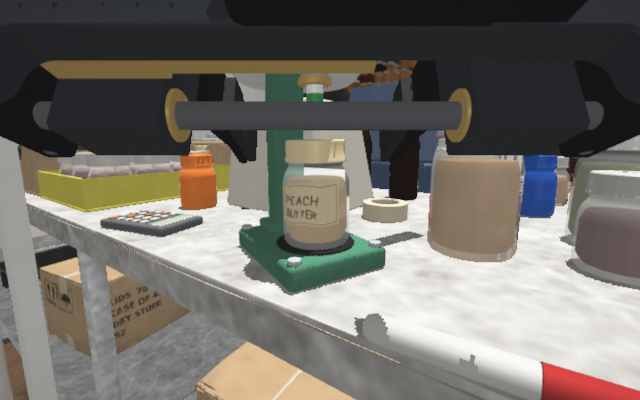

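The upright jar is centred on the mat: jar columns 284–347, mat 278–353, both centred near 315. The stem shows red, green and white at (314,95). Next is the wrench.

```bash
python3 -m jog '{"delta_pos":[[-5,-7,36],[-5,-7,38],[-5,-7,38],[-5,-7,38],[-5,-7,38],[-5,-7,38],[-5,-7,38],[-5,-7,38],[0,0,0],[0,0,0]],"rot":[[0,0,0],[0,0,0],[-4,5.7,0],[-4,5.7,0],[-4,5.7,0],[-4,5.7,0],[-4,5.7,0],[-4,5.7,0],[-4,5.7,0],[-4,5.7,0]],"grip":[82,82,82,82,82,82,82,70,60,50]}'; python3 -m jog '{"delta_pos":[[0,0,0],[30,0,0],[30,5,0],[30,8,0],[30,10,0],[30,10,0],[30,10,0],[30,10,0],[30,10,0],[0,0,0]],"rot":[[-4,5.7,0],[-1.3,1.9,0],[0,0,-7],[0,0,-7],[0,0,-7],[0,0,-7],[0,0,-7],[0,0,-7],[0,0,-7],[0,0,-7]],"grip":[50,50,50,50,50,50,50,50,50,50]}';python3 -c "
from h import *
print(r.sense()['joints'].round(1))"
```

```text
time_s: 7.73
tcp_pos: [0.3277, -0.0293, 0.2704]
ee_rot: [[-0.694, -0.607, 0.387], [-0.48, 0.791, 0.379], [-0.536, 0.078, -0.84]]
wrist_force: [-1.4, -1.3, -0.7]
gripper_width: 0.673
time_s: 8.57
tcp_pos: [0.5359, 0.0203, 0.2672]
ee_rot: [[-0.898, 0.187, 0.399], [0.203, 0.979, -0.0], [-0.391, 0.081, -0.917]]
wrist_force: [0.3, 0.1, 1.2]
gripper_width: 0.49
[  23.9    2.1  -32.    16.3  -35.2 -137.3]
```

Run:
```python
from h import *
b=cap("scene","pics/s2.png")["frame"][100:220,270:420]; a=cap("top","pics/t2.png")["frame"][160:310,250:400]
im=np.hstack([cv2.resize(a,(400,400),interpolation=cv2.INTER_CUBIC),cv2.resize(b,(400,320),interpolation=cv2.INTER_CUBIC).copy() if 0 else cv2.copyMakeBorder(cv2.resize(b,(400,320),interpolation=cv2.INTER_CUBIC),0,80,0,0,cv2.BORDER_CONSTANT)])
cv2.imwrite("pics/c2.png",im[:,:,::-1])
```

```text
scene {'K': [[432.117, 0.0, 322.5329], [0.0, 432.117, 199.8394], [0.0, 0.0, 1.0]], 'xyz': [1.0388, 0.7493, 1.2082], 'orientation': [[-0.844, -0.4208, 0.3326], [0.5363, -0.6628, 0.5225], [0.0006, 0.6194, 0.7851]]}
top {'K': [[447.4101, 0.0, 311.7825], [0.0, 447.4101, 197.4727], [0.0, 0.0, 1.0]], 'xyz': [0.5374, 0.0726, 1.5492], 'orientation': [[0.0245, 0.9978, -0.0622], [-0.9997, 0.0243, -0.0041], [-0.0026, 0.0623, 0.9981]]}
```

View pics/c2.png

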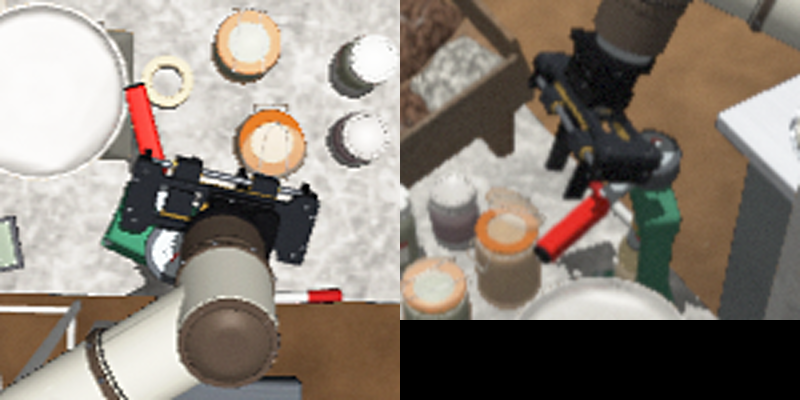

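The gripper did not finish its tilt or rise and has nudged the wrench in the free counter-clockwise direction, to about +15° world. Only the wrench moved. I'm rising clear and levelling the tool.

```bash
python3 -m jog '{"delta_pos":[[0,-3,20],[0,-3,20],[0,0,20],[0,0,20],[0,0,20],[0,0,20],[0,0,10],[0,0,0]],"rot":[[0,0,0],[0,0,0],[0,0,0],[0,0,0],[0,0,0],[0,0,0],[0,0,0],[0,0,0]],"grip":[50,50,50,50,50,50,50,50]}'; python3 -m jog '{"delta_pos":[[0,0,0],[0,0,0],[0,0,0],[0,0,0],[0,0,0],[0,0,0]],"rot":[[0,5,0],[0,5,0],[0,5,0],[0,5,0],[0,3.5,0],[0,0,0]],"grip":[50,50,50,50,50,50]}';python3 - <<'E'
from h import *
print(r.sense()['joints'].round(1))
t=load("top")
for u,v in ((250+135*.375,160+88*.375),(250+157*.375,160+155*.375)): print(atz(t,u,v,.282))
E
```

```text
time_s: 9.33
tcp_pos: [0.5339, 0.0144, 0.4013]
ee_rot: [[-0.897, 0.177, 0.404], [0.197, 0.98, 0.007], [-0.395, 0.085, -0.915]]
wrist_force: [0.5, 0.6, 0.7]
gripper_width: 0.5
time_s: 9.83
tcp_pos: [0.5348, 0.0144, 0.3958]
ee_rot: [[-0.98, 0.197, -0.004], [0.197, 0.98, 0.004], [0.005, 0.003, -1.0]]
wrist_force: [0.4, 0.5, -0.6]
gripper_width: 0.497
[  18.8    9.4    3.9   -0.3  -84.7 -120.1]
[0.62828199 0.1098128  0.282     ]
[0.55759343 0.084616   0.282     ]
```

```bash
python3 -m jog '{"delta_pos":[[10,17,0],[10,17,0],[10,17,0],[10,16,0],[9,16,0],[0,0,0],[0,0,0]],"rot":[[0,0,7],[0,0,7],[0,0,7],[0,0,6.4],[0,0,0],[0,0,0],[0,0,0]],"grip":[55,55,55,55,55,55,55]}'; python3 -c "
from h import *
c=cap('wrist','pics/w3.png')
cv2.imwrite('pics/w3s.png',c['frame'][:,:,::-1])
print(proj(c,(.584,.097,.282)),proj(c,(.457,.0607,.302)),r.sense()['joints'].round(1))"
```

```text
time_s: 10.42
tcp_pos: [0.5818, 0.0971, 0.3973]
ee_rot: [[-0.961, -0.276, -0.001], [-0.276, 0.961, 0.003], [0.0, 0.004, -1.0]]
wrist_force: [0.1, -0.7, -0.4]
gripper_width: 0.547
wrist {'K': [[303.2709, 0.0, 321.2235], [0.0, 303.2709, 207.0935], [0.0, 0.0, 1.0]], 'xyz': [0.5106, 0.0754, 0.5348], 'orientation': [[-0.2757, -0.9258, -0.2587], [0.9612, -0.2646, -0.0775], [0.0033, -0.27, 0.9628]]}
[320.83939073 213.33636558] [321.01027482  38.38725434] [ 25.   15.   11.5  -0.2 -86.4 -99.1]
```

View pics/w3s.png

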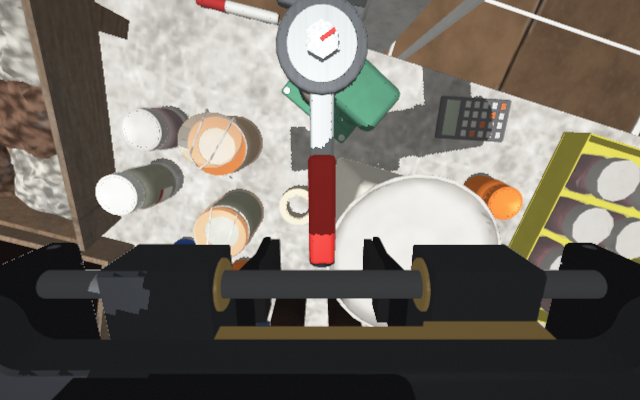

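The handle is centred between the fingers (column 321) and the hub sits where predicted, so I descend and start the first stroke.

```bash
python3 - <<'E'
import numpy as np
R=.128e3
a=np.radians(16-6.5*np.arange(13)); p=R*np.c_[np.cos(a),np.sin(a)]
print(np.degrees(a)[-1], np.diff(p,axis=0).round(0).tolist())
E
python3 -m jog '{"delta_pos":[[0,0,-28],[0,0,-28],[0,0,-28],[0,0,-28],[0,0,0],[0,0,0],[0,0,0]],"rot":[[0,0,0],[0,0,0],[0,0,0],[0,0,0],[0,0,0],[0,0,0],[0,0,0]],"grip":[55,55,55,55,38,38,38]}'
```

```text
-62.0 [[3.0, -14.0], [2.0, -14.0], [-0.0, -15.0], [-2.0, -14.0], [-3.0, -14.0], [-5.0, -14.0], [-6.0, -13.0], [-8.0, -12.0], [-9.0, -11.0], [-10.0, -10.0], [-11.0, -9.0], [-12.0, -8.0]]
time_s: 11.05
tcp_pos: [0.5832, 0.0958, 0.289]
ee_rot: [[-0.962, -0.273, 0.004], [-0.273, 0.962, 0.003], [-0.005, 0.002, -1.0]]
wrist_force: [0.8, -0.7, 1.4]
gripper_width: 0.42
```

```bash
python3 -m jog '{"delta_pos":[[3,-14,0],[2,-14,0],[0,-15,0],[-2,-14,0],[-3,-14,0],[-5,-14,0]],"rot":[[0,0,-6.5],[0,0,-6.5],[0,0,-6.5],[0,0,-6.5],[0,0,-6.5],[0,0,-6.5]],"grip":[38,38,38,38,38,38]}'; python3 -m jog '{"delta_pos":[[-6,-13,0],[-8,-12,0],[-9,-11,0],[-10,-10,0],[-11,-9,0],[-12,-8,0],[0,0,0],[0,0,0]],"rot":[[0,0,-6.5],[0,0,-6.5],[0,0,-6.5],[0,0,-6.5],[0,0,-6.5],[0,0,-6.5],[0,0,0],[0,0,0]],"grip":[38,38,38,38,38,38,38,38]}';python3 - <<'E'
from h import *
s=r.sense(); d=s["tcp_pos"]-[.457,.0607,0]; print(s['joints'].round(1),np.degrees(np.arctan2(d[1],d[0])),np.hypot(*d[:2]))
E
```

```text
time_s: 11.55
tcp_pos: [0.5787, 0.0113, 0.2895]
ee_rot: [[-0.918, 0.398, 0.008], [0.398, 0.918, 0.004], [-0.006, 0.007, -1.0]]
wrist_force: [-0.4, 2.5, -0.9]
gripper_width: 0.379
time_s: 12.22
tcp_pos: [0.5223, -0.0521, 0.2893]
ee_rot: [[-0.47, 0.883, 0.008], [0.883, 0.47, 0.001], [-0.003, 0.007, -1.0]]
wrist_force: [0.0, 0.1, 0.4]
gripper_width: 0.378
[ 1.210e+01  1.040e+01 -9.800e+00  1.000e-01 -6.930e+01 -1.641e+02] -59.9262467817974 0.13033815105150148
```

```bash
python3 -m jog '{"delta_pos":[[12,8,0],[11,9,0],[10,10,0],[9,11,0],[8,12,0],[6,13,0]],"rot":[[0,0,6.5],[0,0,6.5],[0,0,6.5],[0,0,6.5],[0,0,6.5],[0,0,6.5]],"grip":[38,38,38,38,38,38]}'; python3 -m jog '{"delta_pos":[[5,14,0],[3,14,0],[2,14,0],[0,15,0],[-2,14,0],[-3,14,0],[0,0,0],[0,0,0]],"rot":[[0,0,6.5],[0,0,6.5],[0,0,6.5],[0,0,6.5],[0,0,6.5],[0,0,6.5],[0,0,0],[0,0,0]],"grip":[38,38,38,38,38,38,38,38]}';python3 - <<'E'
from h import *
s=r.sense(); d=s["tcp_pos"]-[.457,.0607,0]; print(s['joints'].round(1),np.degrees(np.arctan2(d[1],d[0])),np.hypot(*d[:2]))
E
```

```text
time_s: 12.72
tcp_pos: [0.5789, 0.0117, 0.2875]
ee_rot: [[-0.923, 0.385, 0.003], [0.385, 0.923, 0.001], [-0.003, 0.002, -1.0]]
wrist_force: [-0.7, -1.1, -0.4]
gripper_width: 0.38
time_s: 13.38
tcp_pos: [0.5831, 0.097, 0.2874]
ee_rot: [[-0.962, -0.274, 0.002], [-0.274, 0.962, 0.003], [-0.002, 0.002, -1.0]]
wrist_force: [-0.7, -0.3, 0.2]
gripper_width: 0.38
[ 25.1  17.3  -0.8  -0.1 -71.8 -99.1] 16.06718517237563 0.13121742740255554
```

```bash
python3 -m jog '{"delta_pos":[[3,-14,0],[2,-14,0],[0,-15,0],[-2,-14,0],[-3,-14,0],[-5,-14,0]],"rot":[[0,0,-6.5],[0,0,-6.5],[0,0,-6.5],[0,0,-6.5],[0,0,-6.5],[0,0,-6.5]],"grip":[38,38,38,38,38,38]}'; python3 -m jog '{"delta_pos":[[-6,-13,0],[-8,-12,0],[-9,-11,0],[-10,-10,0],[-11,-9,0],[-12,-8,0],[0,0,0],[0,0,0]],"rot":[[0,0,-6.5],[0,0,-6.5],[0,0,-6.5],[0,0,-6.5],[0,0,-6.5],[0,0,-6.5],[0,0,0],[0,0,0]],"grip":[38,38,38,38,38,38,38,38]}';python3 - <<'E'
from h import *
s=r.sense(); d=s["tcp_pos"]-[.457,.0607,0]; print(s['joints'].round(1),np.degrees(np.arctan2(d[1],d[0])),np.hypot(*d[:2]))
c0=load("wrist"); c=cap("wrist","pics/w4.png"); print("nut",proj(c,(.457,.0607,.302)))
cap("scene","pics/s4.png");cap("top","pics/t4.png")
E
```

```text
time_s: 13.88
tcp_pos: [0.5781, 0.0107, 0.2871]
ee_rot: [[-0.917, 0.399, 0.003], [0.399, 0.917, 0.003], [-0.002, 0.004, -1.0]]
wrist_force: [-0.2, 3.5, 1.2]
gripper_width: 0.379
time_s: 14.55
tcp_pos: [0.5219, -0.0524, 0.2875]
ee_rot: [[-0.469, 0.883, 0.005], [0.883, 0.469, 0.0], [-0.002, 0.004, -1.0]]
wrist_force: [1.4, 0.4, 0.9]
gripper_width: 0.379
[ 1.200e+01  1.050e+01 -9.900e+00  1.000e-01 -6.930e+01 -1.641e+02] -60.17772558910321 0.13041339056166715
wrist {'K': [[303.2709, 0.0, 321.2235], [0.0, 303.2709, 207.0935], [0.0, 0.0, 1.0]], 'xyz': [0.4863, 0.0121, 0.4249], 'orientation': [[0.8836, -0.4494, -0.1311], [0.4682, 0.8506, 0.2392], [0.004, -0.2728, 0.9621]]}
nut [310.42338009 -52.59928832]
scene {'K': [[432.117, 0.0, 322.5329], [0.0, 432.117, 199.8394], [0.0, 0.0, 1.0]], 'xyz': [1.0388, 0.7493, 1.2082], 'orientation': [[-0.844, -0.4208, 0.3326], [0.5363, -0.6628, 0.5225], [0.0006, 0.6194, 0.7851]]}
top {'K': [[447.4101, 0.0, 311.7825], [0.0, 447.4101, 197.4727], [0.0, 0.0, 1.0]], 'xyz': [0.5374, 0.0726, 1.5492], 'orientation': [[0.0245, 0.9978, -0.0622], [-0.9997, 0.0243, -0.0041], [-0.0026, 0.0623, 0.9981]]}
```

```bash
python3 - <<'E'
from h import *
f=cv2.rotate(cv2.imread("pics/w2.png")[:,:,::-1],cv2.ROTATE_180)
for v in range(62,106): print(v,f[v,314].tolist(),end=' ')
E
python3 -m jog '{"delta_pos":[[12,8,0],[11,9,0],[10,10,0],[9,11,0],[8,12,0],[6,13,0]],"rot":[[0,0,6.5],[0,0,6.5],[0,0,6.5],[0,0,6.5],[0,0,6.5],[0,0,6.5]],"grip":[38,38,38,38,38,38]}'; python3 -m jog '{"delta_pos":[[5,14,0],[3,14,0],[2,14,0],[0,15,0],[-2,14,0],[-3,14,0],[0,0,0],[0,0,0]],"rot":[[0,0,6.5],[0,0,6.5],[0,0,6.5],[0,0,6.5],[0,0,6.5],[0,0,6.5],[0,0,0],[0,0,0]],"grip":[38,38,38,38,38,38,50,50]}';python3 -m jog '{"delta_pos":[[0,0,28],[0,0,28],[0,0,28],[0,0,28],[0,0,0],[0,0,0]],"rot":[[0,0,0],[0,0,0],[0,0,0],[0,0,0],[0,0,0],[0,0,0]],"grip":[50,50,50,50,50,50]}'
python3 - <<'E'
from h import *
c=cap("wrist","pics/w5.png")
a=cv2.imread("pics/w3.png")[0:90,270:375];b=cv2.imread("pics/w5.png")[0:90,270:375]
cv2.imwrite("pics/c3.png",cv2.resize(np.hstack([a,b]),None,fx=3.8,fy=3.8,interpolation=cv2.INTER_CUBIC))
w2=None
E
```

```text
62 [120, 99, 60] 63 [120, 100, 60] 64 [120, 99, 59] 65 [120, 99, 58] 66 [120, 99, 59] 67 [121, 100, 59] 68 [120, 100, 59] 69 [120, 100, 59] 70 [120, 100, 59] 71 [120, 100, 59] 72 [120, 99, 59] 73 [124, 116, 98] 74 [130, 122, 105] 75 [144, 120, 82] 76 [152, 120, 69] 77 [153, 122, 70] 78 [155, 123, 70] 79 [158, 125, 72] 80 [160, 127, 73] 81 [151, 120, 70] 82 [131, 104, 62] 83 [125, 113, 97] 84 [167, 166, 162] 85 [189, 188, 186] 86 [188, 188, 185] 87 [189, 188, 185] 88 [188, 187, 184] 89 [188, 188, 185] 90 [189, 188, 185] 91 [189, 187, 185] 92 [153, 168, 154] 93 [90, 133, 98] 94 [56, 117, 71] 95 [56, 117, 71] 96 [57, 117, 71] 97 [56, 117, 71] 98 [56, 117, 71] 99 [56, 117, 70] 100 [57, 117, 71] 101 [61, 91, 69] 102 [66, 67, 70] 103 [66, 69, 70] 104 [67, 69, 70] 105 [68, 70, 71] time_s: 15.2
tcp_pos: [0.5782, 0.0115, 0.2861]
ee_rot: [[-0.922, 0.387, 0.0], [0.387, 0.922, 0.001], [-0.0, 0.001, -1.0]]
wrist_force: [0.5, -1.0, -0.8]
gripper_width: 0.379
time_s: 15.87
tcp_pos: [0.5826, 0.0968, 0.2863]
ee_rot: [[-0.962, -0.273, -0.0], [-0.273, 0.962, 0.002], [-0.0, 0.002, -1.0]]
wrist_force: [-0.3, -0.1, -0.5]
gripper_width: 0.452
time_s: 16.37
tcp_pos: [0.5831, 0.0956, 0.4007]
ee_rot: [[-0.962, -0.271, 0.004], [-0.271, 0.963, 0.004], [-0.005, 0.003, -1.0]]
wrist_force: [-0.3, 0.9, -0.7]
gripper_width: 0.503
wrist {'K': [[303.2709, 0.0, 321.2235], [0.0, 303.2709, 207.0935], [0.0, 0.0, 1.0]], 'xyz': [0.511, 0.0741, 0.5377], 'orientation': [[-0.2708, -0.9256, -0.2645], [0.9626, -0.2596, -0.0772], [0.0028, -0.2755, 0.9613]]}
```

View pics/c3.png

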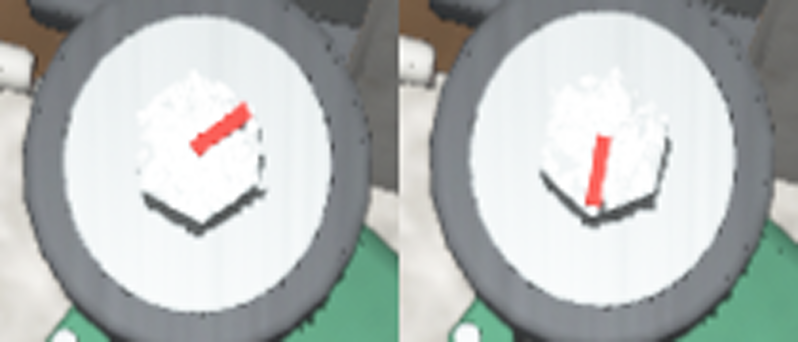

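Run:
```python
from h import *
K=np.array(load("wrist")["K"])
c=dict(K=K,xyz=[0.2366,-0.097,0.1113],orientation=np.array([[-0.574,-0.1336,-0.8079],[0.8188,-0.0913,-0.5667],[0.002,-0.9868,0.1618]]))
from scipy.optimize import brentq
h=np.array([.816,.578,0])
for nm,rad,row,off in (("collar",.0145,83.3,32),("white/green",.004,92.4,25)):
    z=brentq(lambda z:399-proj(c,np.array([.457,.0607,z])-rad*h)[1]-row,.05,.3)
    pad=z*1e3-off; print(nm,z,"pad",pad,"s0",(130-pad)/9.55)
```

```text
collar 0.15834461221415438 pad 126.34461221415438 s0 0.382763118936714
white/green 0.15289605134142595 pad 127.89605134142596 s0 0.22030876006010894
```

The nut mark turned from +35° to −99°, which is 2.34 rad or 6 teeth. With a start reading near 0.3, the spring is at about 9 mm. I'll add about 0.3 rad to reach the middle of the band.

```bash
python3 -m jog '{"delta_pos":[[0,0,-28],[0,0,-28],[0,0,-28],[0,0,-28],[0,0,0],[0,0,0],[0,0,0]],"rot":[[0,0,0],[0,0,0],[0,0,0],[0,0,0],[0,0,0],[0,0,0],[0,0,0]],"grip":[50,50,50,50,38,38,38]}'; python3 -m jog '{"delta_pos":[[3,-14,0],[2,-14,0],[0,-15,0],[-2,-14,0],[0,0,0],[0,0,0]],"rot":[[0,0,-6.5],[0,0,-6.5],[0,0,-6.5],[0,0,-6.5],[0,0,0],[0,0,0]],"grip":[38,38,38,38,38,50]}'; python3 -m jog '{"delta_pos":[[0,0,0],[0,0,28],[0,0,28],[0,0,28],[0,0,28],[0,0,0],[0,0,0]],"rot":[[0,0,0],[0,0,0],[0,0,0],[0,0,0],[0,0,0],[0,0,0],[0,0,0]],"grip":[50,50,50,50,50,50,50]}'
python3 - <<'E'
from h import *
c=cap("wrist","pics/w6.png")
R=np.array([[-.9626,0],[0,0]])
for n in ("w3","w5","w6"):
    f=cv2.imread(f"pics/{n}.png"); m=cv2.inRange(cv2.cvtColor(f,cv2.COLOR_BGR2HSV),(0,120,150),(8,255,255)); m[90:]=0; m[:,:285]=0; m[:,360:]=0
    p=np.argwhere(m)[:,::-1].astype(float); print(n,len(p),p.mean(0)); v=cv2.fitLine(p.astype(np.float32),cv2.DIST_L2,0,.01,.01).ravel(); print(np.degrees(np.arctan2(-v[1],v[0])))
print("nut proj",proj(c,(.457,.0607,.302)))
E
```

```text
time_s: 17.0
tcp_pos: [0.5832, 0.0959, 0.2879]
ee_rot: [[-0.962, -0.273, 0.002], [-0.273, 0.962, 0.002], [-0.003, 0.002, -1.0]]
wrist_force: [0.3, -0.4, 0.3]
gripper_width: 0.402
time_s: 17.5
tcp_pos: [0.5863, 0.039, 0.2888]
ee_rot: [[-0.985, 0.174, 0.005], [0.174, 0.985, 0.003], [-0.005, 0.004, -1.0]]
wrist_force: [0.3, 0.7, 0.7]
gripper_width: 0.405
time_s: 18.08
tcp_pos: [0.5861, 0.0398, 0.4013]
ee_rot: [[-0.985, 0.174, 0.007], [0.174, 0.985, 0.004], [-0.006, 0.005, -1.0]]
wrist_force: [-0.3, 0.2, -1.7]
gripper_width: 0.5
wrist {'K': [[303.2709, 0.0, 321.2235], [0.0, 303.2709, 207.0935], [0.0, 0.0, 1.0]], 'xyz': [0.512, 0.0514, 0.5383], 'orientation': [[0.1744, -0.9461, -0.2728], [0.9847, 0.1689, 0.044], [0.0045, -0.2763, 0.9611]]}
w3 67 [327.59701493  33.74626866]
35.584717
w5 58 [321.81034483  44.63793103]
80.4929
w6 64 [319.15625   43.890625]
88.5425
nut proj [319.14472711  36.69852856]
```

The spindle turned another 17.7° (0.31 rad), so the spring should be near 12 mm. I'm withdrawing to a low side view to check the stem and the jar directly.

```bash
python3 -m jog '{"delta_pos":[[-26,-28,3],[-28,-29,0],[-28,-29,0],[-28,-29,0],[-28,-29,0],[-28,-29,0],[-28,-29,0],[-28,-29,0],[-28,-29,0],[-28,-29,0]],"rot":[[0,0,4.5],[0,0,4.5],[0,0,4.5],[0,0,4.5],[0,0,4.5],[0,0,4.5],[0,0,4.5],[0,0,4.5],[0,0,4.5],[0,0,4.5]],"grip":[60,60,60,60,60,60,60,60,60,60]}'; python3 -m jog '{"delta_pos":[[0,0,-20],[0,0,-20],[0,0,-20],[0,0,-20],[0,0,-20],[0,0,-20],[0,0,-14],[0,0,0]],"rot":[[0,0,0],[0,0,0],[0,0,0],[0,0,0],[0,0,0],[0,0,0],[0,0,0],[0,0,0]],"grip":[60,60,60,60,60,60,60,60]}';python3 -c "
from h import *
print(r.sense()['joints'].round(1))"
```

```text
time_s: 18.97
tcp_pos: [0.3054, -0.2504, 0.4008]
ee_rot: [[-0.817, -0.576, -0.002], [-0.576, 0.817, 0.003], [-0.0, 0.004, -1.0]]
wrist_force: [0.2, -1.8, 0.5]
gripper_width: 0.6
time_s: 19.63
tcp_pos: [0.3051, -0.2487, 0.2638]
ee_rot: [[-0.82, -0.572, -0.009], [-0.572, 0.82, 0.007], [0.003, 0.01, -1.0]]
wrist_force: [-1.1, -0.1, 0.3]
gripper_width: 0.597
[-15.4  -1.9 -27.   -0.3 -65.4 -39.6]
```

```bash
python3 -m jog '{"delta_pos":[[0,0,0],[0,0,0],[0,0,0],[0,0,0],[0,0,0],[0,0,0],[0,0,0],[0,0,0],[0,0,0],[0,0,0]],"rot":[[3.7,-5.3,0],[3.7,-5.3,0],[3.7,-5.3,0],[3.7,-5.3,0],[3.7,-5.3,0],[3.7,-5.3,0],[3.7,-5.3,0],[3.7,-5.3,0],[3.7,-5.3,0],[3.7,-5.3,0]],"grip":[60,60,60,60,60,60,60,60,60,60]}'; python3 -m jog '{"delta_pos":[[3,30,-20],[3,30,-20],[3,30,-20],[3,30,-20],[3,30,-20],[3,30,-20],[10,25,-20],[10,25,-26],[0,0,0],[0,0,0]],"rot":[[0,0,0],[0,0,0],[0,0,0],[0,0,0],[0,0,0],[0,0,0],[0,0,0],[0,0,0],[0,0,0],[0,0,0]],"grip":[60,60,60,60,60,60,60,60,60,60]}'
python3 - <<'E'
from h import *
c=cap("wrist","pics/w7.png")
f=cv2.rotate(c["frame"],cv2.ROTATE_180)
p=lambda q:((639,399)-proj(c,q)).round(1)
h=np.array([.816,.578,0]);a=np.array([.457,.0607,0])
print("lid top near",p(a-.027*h+[0,0,.114]),"padtop",p(a-.018*h+[0,0,.124]),"collar12",p(a-.0145*h+[0,0,.134]),"jarbase near",p(a-.03*h+[0,0,.022]))
x=int(p(a+[0,0,.13])[0]); 
for v in range(50,160): print(v,f[v,x].tolist(),end=' ')
cv2.imwrite("pics/w7r.png",cv2.resize(f[40:280,200:440,::-1],(600,600),interpolation=cv2.INTER_CUBIC))
E
```

```text
time_s: 20.47
tcp_pos: [0.3073, -0.251, 0.269]
ee_rot: [[-0.345, -0.574, 0.743], [-0.244, 0.819, 0.519], [-0.906, -0.002, -0.423]]
wrist_force: [-0.1, -0.9, 0.1]
gripper_width: 0.597
time_s: 21.3
tcp_pos: [0.345, -0.019, 0.0997]
ee_rot: [[-0.355, -0.576, 0.736], [-0.238, 0.817, 0.525], [-0.904, 0.011, -0.428]]
wrist_force: [-0.3, -0.3, 0.9]
gripper_width: 0.603
wrist {'K': [[303.2709, 0.0, 321.2235], [0.0, 303.2709, 207.0935], [0.0, 0.0, 1.0]], 'xyz': [0.2175, -0.1094, 0.0918], 'orientation': [[-0.5758, -0.1431, -0.805], [0.8175, -0.0875, -0.5692], [0.011, -0.9858, 0.1674]]}
lid top near [316.2 114. ] padtop [316.1 103.2] collar12 [316.  92.] jarbase near [317.4 219.4]
50 [37, 38, 40] 51 [36, 37, 39] 52 [36, 38, 39] 53 [36, 37, 39] 54 [37, 39, 40] 55 [36, 38, 38] 56 [36, 38, 38] 57 [37, 38, 39] 58 [37, 38, 39] 59 [36, 38, 39] 60 [82, 71, 49] 61 [115, 96, 59] 62 [122, 101, 61] 63 [123, 102, 61] 64 [123, 103, 62] 65 [123, 102, 61] 66 [123, 103, 61] 67 [123, 102, 61] 68 [123, 102, 61] 69 [123, 103, 61] 70 [124, 103, 61] 71 [123, 102, 61] 72 [123, 103, 61] 73 [128, 119, 101] 74 [131, 133
[... 863 characters left out ...]
9, 72] 124 [68, 70, 71] 125 [67, 69, 71] 126 [66, 67, 70] 127 [66, 67, 70] 128 [65, 66, 68] 129 [103, 99, 87] 130 [159, 146, 117] 131 [178, 163, 127] 132 [178, 163, 127] 133 [178, 163, 128] 134 [179, 164, 128] 135 [181, 166, 129] 136 [172, 158, 127] 137 [132, 125, 111] 138 [92, 92, 91] 139 [86, 86, 85] 140 [95, 95, 94] 141 [104, 105, 102] 142 [110, 111, 109] 143 [116, 117, 114] 144 [121, 123, 120] 145 [128, 129, 126] 146 [128, 128, 127] 147 [125, 125, 124] 148 [123, 125, 121] 149 [121, 122, 120] 150 [120, 119, 118] 151 [124, 123, 118] 152 [154, 144, 126] 153 [169, 153, 130] 154 [166, 151, 127] 155 [166, 149, 126] 156 [165, 150, 125] 157 [163, 151, 124] 158 [146, 134, 109] 159 [153, 141, 115]
```

View pics/w7r.png

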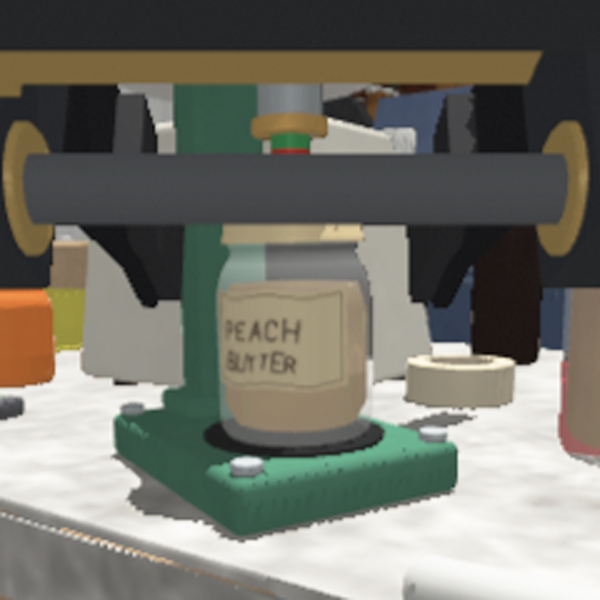

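The wrist view shows green directly under the collar (rows 93–99, about 5–6 mm), then red, and no white. That puts the spring at about 12 mm. The jar stands upright and centred on the mat, and the gripper is clear of everything.

```bash
python3 -c "
from station import finish_job
print(finish_job())"
```

```text
the job is handed in; nothing more can be done
None
```

I stood the honey jar on the mat, let go of it, and tightened the press with the wrench. I then withdrew and handed the job in at about 21 s of the 70 s. The hand-in gave no verdict.

- **Jar:** I placed it with a gripper leaning between right and towards the robot. In the last wrist view it stands upright and centred on the mat, to within about 2 mm.
- **Press:** Two full wrench strokes and one part stroke turned the spindle about 2.65 rad, read from the nut mark.
- **Spring:** In the last view no white shows, about 5–6 mm of green does, and the red is below it. That puts the spring at about 12 mm, which agrees with the turn count.
- **Robot:** It was clear of everything at the end, with wrist force near zero.

**What went wrong:** On the way to the wrench the tool did not finish tilting or rising. A finger pushed the handle counter-clockwise, its free direction, to near its stop. This turned out to be where the first stroke had to start.

**Less certain:** My two readings of the starting spindle angle differed (0.22 and 0.38 rad). That is about 1.5 mm of spring, well inside the allowed range.

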